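Close up the specimen store

ROBOT

A 6-joint arm with a two-finger parallel gripper is mounted at the origin on the work surface. World frame = base frame: x ahead of the robot, y to its left, z up, the work surface at z = 0. Lengths are in mm, angles in rad, forces in N, time in s.
With the tool pointing down it reaches from about 275 to 750 mm from the base axis. Payload 10.2 kg.
Tool frame: the origin (TCP) lies midway between the tips of the shut fingers; the grasp point (between the pads) lies grip_depth behind it (grip_depth is the distance from the TCP to the grasp point, in mm); z points along the fingers, y is the line along which they close (so a half turn about z gives the same grasp; the last joint's range is limited). The gripper opens to 85 mm and grips with 20 to 120 N. Pads are 22 mm wide; open, the fingers measure 114 mm over their backs; the gripper's body (76 mm by 85 mm) begins 54 mm behind the grasp point. The pads swing forward as they close: fully open they stand 13 mm farther back than shut.
Start: joints at [1.102, 0.313, 1.498, -0, 1.331, -0.223], TCP at [127.762, 509.223, 231.294] pointing down, gripper open.
Joint ranges: [-2.94, 2.94], [-0.97, 2.17], [0.19, 2.56], [-1.23, 4.37], [0.02, 3.11], [-2.88, 2.88]. Speed limits (rad/s): [2.39, 2.39, 3.01, 3.14, 3.14, 3.14].

INTERFACE

Orientations are given as a unit quaternion [w, x, y, z].
In Python, from rig import * gives the robot as it stands.
- The arm moves only by the tool servo_tool, never from a script. Its argument "commands" is a list of rows, each a list of 3 entries, a list of its own where there are three numbers: the gripper command: -1 is fully open, 1 is shut, values between are in proportion, then the shift along the tool's x, y, z in m, then the turn, a rotation vector about the tool's x, y, z in units of 6 degrees (1.0 is 6 degrees). In form: [[grip, [dx, dy, dz], [ax, ay, az]], ...]. A call has 1 to 10 rows; each row shifts and turns the commanded pose from where the row before left it, along the tool's axes as they then stand; what a row does not reach is not made up. A row lasts 1/12 s, in which the tool goes at most 41.7 mm and 7.16 degrees, less where a joint would pass 70% of its speed; a pose out of reach is approached as far as the arm can. A call is refused whole if a number of a shift passes 0.0417 or a number of a turn 1, either way. A call with a gripper value outside its range is refused whole. The fingers move at their own pace and stop on an object; "squeeze" is the grip in N (left out, the last holds). Time passes only in rows, so rows that do not move let the fingers close. It gives the time, the measured TCP pose, the force, the opening and the grip force at its end, in the units of the state.
- sense(): the state, without advancing time (a new reading comes with each control period).
- capture(name): name is "side" or "top" or "wrist"; returns a dict with "pixels" (420x560x3 uint8, red, green, blue), "z_map" (420x560 float32, mm along the optical axis (not along the pixel's ray), 0 where there is no reading), "fx", "fy", "cx", "cy" (pixels), "distortion" ([k1, k2, p1, p2, k3] as OpenCV has them; the pictures are not rectified), "rvec" (rotation vector, rad) and "tvec" (3), from world to camera coordinates, as OpenCV has them; the wrist camera has in their place "T_tool_cam" (4x4, takes a point from camera to tool coordinates, whose origin is the TCP and whose axes are the flange's). Camera axes: x right, y down, z forward; pixel columns grow to the right and rows downward; lengths in mm; the calibration is good to about 2 mm. A picture is of the moment at which its call begins: read the wrist's pose just before it.
- finish_job(): hands the job in; it is judged then, once.
The state is a dict: "time_s": time; "joints": joint angles; "dq": joint speeds; "tau": joint torques, N m; "eef_pos": TCP position; "ee_rot": TCP orientation; "force": force on the tool from outside, world axes, zero at the start; "wrist_torque": the same for the moment, N m; "grip_width": opening from 0.0 (shut) to 1.0 (fully open); "grip_force": force on a finger pad.
Only numpy, scipy, OpenCV 4.12 (cv2) and the standard library are available. Lean on these libraries where they do the work, as an engineer would, in place of code of your own. Each camera call takes 0.05 s, during which the arm holds its last target. There are 200 camera calls.

TASK

Close up the little specimen store on the lab bench, using only the fingertips: first push both of its open trays fully home, then swing its door fully shut over them, and move clear. Let the sample pots ride in upright in their trays without picking them up or taking them out, and leave the other things on the bench where they are.

Things in the scene. Friction and masses are not known exactly. Their poses are not given: they have to be found in the camera images.
- store: Low blue sheet-metal specimen store fixed to the bench, 168 mm wide (its y), 160 mm deep (its x), 60 mm high. Origin at bench level under the middle of its front face; +x points into the store (the direction in which trays close), -x out of its front, +y to its left seen from the robot. It holds two cream-fronted trays side by side behind one cream door. It may stand turned by up to 0.25 rad.
- tray_left (a joint): How far the left tray is pulled out, m: 0 = fully home (front flush with the store's front), 0.115 = limit; it slides along the store's x, with about 1.5 N of friction, and stays where it is left.
- tray_right (a joint): The same for the right tray.
- tray_left_front (a point): Centre of the outer face of the left tray's flat front, 74 mm wide and 42 mm high, its middle 29 mm above the bench; axes as the store's. The tray is an open box 140 mm long, 34 mm deep, walls 4 mm.
- tray_right_front (a point): Centre of the outer face of the right tray's flat front, 74 mm wide and 42 mm high, its middle 29 mm above the bench; axes as the store's. The tray is an open box 140 mm long, 34 mm deep, walls 4 mm.
- store_door (a joint): Door angle, rad: 0 = shut against the store's front, 1.57 = standing straight out towards the robot, 2.3 = limit. The hinge is upright at the store's left front corner; the door stays where it is left (friction about 0.04 N m). It starts open, at the left of the trays; pushing its outer face (the left one when it stands open) swings it shut. It must stay open while a tray sticks out.
- door_hinge (a point): Point on the door's upright hinge axis, 31 mm above the bench. The door is a flat panel 168 mm long from the hinge, 8 mm thick (its outer face lies 9 mm outwards of the hinge axis), 54 mm high from 4 to 58 mm above the bench.
- door_face (a point): Point on the door's outer face 110 mm from the hinge and 31 mm above the bench, a good place to push. Its own -x axis points outwards from the face, its +y towards the hinge. A small upright bar pull stands 18 mm off this face 155 mm from the hinge.
- pot_left_mid (a point): Middle (half-way up) of the loose sample pot standing in the left tray: clear, white screw cap, 33 mm diameter, 30 mm high, 30 g. It only rides along.
- pot_right_mid (a point): Middle (half-way up) of the loose sample pot standing in the right tray: clear, white screw cap, 33 mm diameter, 30 mm high, 30 g. It only rides along.
- petri: Bystander: closed clear petri dish lying flat, 90 mm diameter, 16 mm high, to the right of the store's front; origin at the centre of its underside.
- jar: Bystander: small jar with a white lid, 48 mm diameter, 55 mm high, beside the store's left wall; origin at the centre of its underside.
- carton: Bystander: green and white tissue carton 110 x 110 x 80 mm, far right; origin at the centre of its underside.
There are look-alikes about, which are no part of the job. Leave any orange or turquoise look-alike of the part that bears pot_right_mid alone.

How it is judged:
By the outcome, as a careful person would: the job done as asked, in the order asked, and still so for the second after the job is handed in, with the robot touching nothing.
It also fails if it takes over 59 s, if anything falls off the work surface, if the arm or the gripper's body presses on something with over 40 N, if the wrist force passes 120 N, or if a joint passes its speed limit or range.

## Working session

There is one attempt and no reset: what is moved stays moved. The work goes in short steps, Python scripts to look and compute and a tool call to move; the robot and the scene stay as the last step left them, time stands still between calls to the robot, and variables do not carry over. Pictures are saved under pics/ and viewed, at most 10 in all, crops included, and the job is handed in when it is done.

Besides the shell and the picture viewer there is one more tool, called after "Request:" as name([rows], argument=value, ...), one row to a line, values as JSON. servo_tool: Moves the arm, as the interface text tells. Its arguments: {"type":"object","properties":{"commands":{"type":"array"},"squeeze":{"type":"number"}},"required":["commands"]}

```bash
mkdir -p pics
python3 - <<'E'
from rig import *
import cv2,pickle,numpy as np
s=sense();print(s)
for n in("top","side"):
    c=capture(n);cv2.imwrite(f"pics/{n}0.png",c["pixels"][:,:,::-1]);pickle.dump(c,open(n+".pkl","wb"))
    print(n,c["fx"],c["cx"],c["rvec"],c["tvec"],c["distortion"])
E
```

```text
{'time_s': 0.0, 'joints': array([ 1.10159898e+00,  3.13455058e-01,  1.49841111e+00, -1.33264284e-05,
        1.33100026e+00, -2.23396055e-01]), 'dq': array([ 0.00152622, -0.00034738,  0.00140458, -0.00083419, -0.00062352,
       -0.000281  ]), 'tau': array([ 6.80563498e-04, -4.12271547e+01, -2.59744996e+01, -1.47225755e-04,
        4.14958471e-03, -1.94673657e-05]), 'eef_pos': array([127.6483235 , 508.98996338, 230.742266  ]), 'ee_rot': array([-2.10082318e-04,  1.22589888e-01,  9.92457210e-01, -6.01274396e-04]), 'force': array([ 0.22913385,  0.65038513, -0.11306978]), 'wrist_torque': array([-0.04286232, -0.03587591,  0.01350264]), 'grip_force': 0.0, 'grip_width': 1.0005591528907627}
top 393.2351766823749 278.1865933036136 [ 2.13633522 -2.19910404  0.04619098] [ -59.37350114  574.16687614 1028.47883131] [-0.02302954  0.          0.          0.          0.        ]
side 534.41959752558 278.2641441543417 [ 2.02802998 -0.73032689  0.38731543] [-496.68092686  209.11837818  890.08802738] [-0.12331067  0.          0.          0.          0.        ]
```

View pics/top0.png

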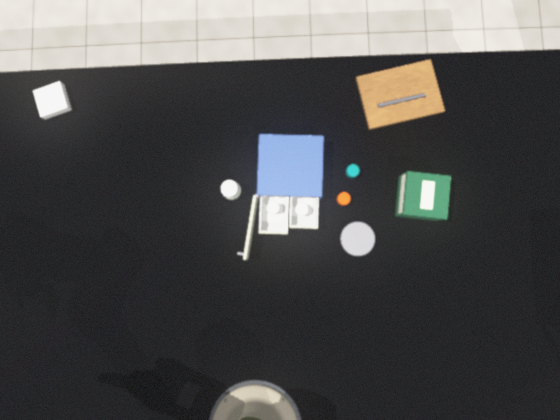

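View pics/side0.png

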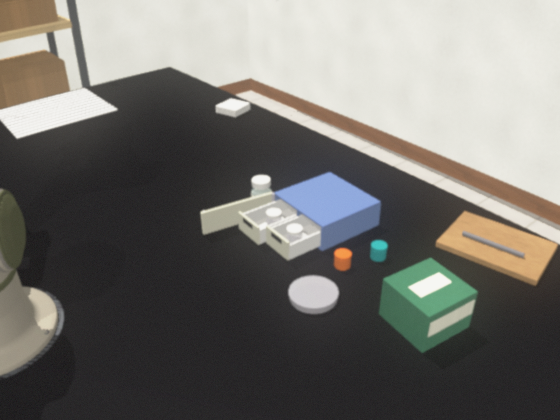

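The top view shows the blue store at about (290,165) px and the open trays below it, with fronts near rows 233 and 228. The door runs from (256,196) to (246,260), with the jar at (231,189) and the petri dish at (358,239). The side view agrees. Next I measure.

```bash
cat > h.py <<'E'
import cv2,numpy as np,pickle
def ray(c,px,z):
    K=np.array([[c["fx"],0,c["cx"]],[0,c["fy"],c["cy"]],[0,0,1]])
    u=cv2.undistortPoints(np.float64(px).reshape(-1,1,2),K,np.float64(c["distortion"])).reshape(-1,2)
    R=cv2.Rodrigues(np.float64(c["rvec"]))[0];o=-R.T@np.float64(c["tvec"]).ravel()
    d=np.c_[u,np.ones(len(u))]@R
    return o+d*((z-o[2])/d[:,2])[:,None]
E
python3 - <<'E'
from h import *
c=pickle.load(open("top.pkl","rb"));p=c["pixels"];h=cv2.cvtColor(p,cv2.COLOR_RGB2HSV)
m=cv2.inRange(h,(105,90,80),(125,255,255))
k=max(cv2.findContours(m,0,2)[0],key=cv2.contourArea)
q=ray(c,k,60)[:,:2].astype(np.float32)
r=cv2.minAreaRect(q);print("store",r,cv2.boxPoints(r))
ctr=np.array(r[0]);a=np.radians(r[2]);a=(a+np.pi/4)%(np.pi/2)-np.pi/4
X=np.array([np.cos(a),np.sin(a)]);Y=np.array([-X[1],X[0]])
F=ctr-80*X;print("yaw",a,"front",F)
v,u=np.mgrid[185:275,225:330];uv=np.c_[u.ravel(),v.ravel()]
br=p[v,u].max(2).ravel()>110
for z in(50,58):
    w=ray(c,uv,z)[:,:2]-F;l=np.c_[w@X,w@Y]
    if z==50:
        for n,s in(("L",1),("R",-1)):
            for yy in(20,40,60):
                t=l[br&(abs(l[:,1]-s*yy)<6)&(l[:,0]<0)];print(n,yy,t[:,0].min())
    else:
        t=l[br&(l[:,1]>70)&(l[:,0]<-5)&(l[:,0]>-200)&(l[:,1]<150)]
        for x0 in range(-180,0,20):
            tt=t[abs(t[:,0]-x0)<6]
            if len(tt):print("door",x0,tt[:,1].min(),tt[:,1].max())
b=cv2.resize(p[120:280,210:390],None,fx=4,fy=4,interpolation=cv2.INTER_CUBIC)[:,:,::-1]
cv2.imwrite("pics/crop0.png",b[:600])
E
```

```text
store ((741.864501953125, -67.96981811523438), (81.89431762695312, 168.4623260498047), 36.63408279418945) [[ 658.745     -24.810722]
 [ 759.26685  -159.99545 ]
 [ 824.984    -111.128914]
 [ 724.46216    24.055817]]
yaw 0.6393853632068103 front [ 677.66748878 -115.7060046 ]
L 20 -139.4950840497625
L 40 -165.67419176063322
L 60 -161.3186937366949
R 20 -107.429986448983Traceback (most recent call last):
  File "<stdin>", line 17, in <module>
    return umr_minimum(a, axis, None, out, keepdims, initial, where)
ValueError: zero-size array to reduction operation minimum which has no identity
```

```bash
cat > m.py <<'E'
from h import *
c=pickle.load(open("top.pkl","rb"));p=c["pixels"];h=cv2.cvtColor(p,cv2.COLOR_RGB2HSV)
print(h[165,290],h[140,265],h[190,315])
m=cv2.inRange(h,(100,60,50),(130,255,255))
k=max(cv2.findContours(m,0,2)[0],key=cv2.contourArea)
q=ray(c,k,60)[:,:2].astype(np.float32)
r=cv2.minAreaRect(q);print("store",r,cv2.boxPoints(r))
ctr=np.array(r[0]);a=np.radians(r[2]);a=(a+np.pi/4)%(np.pi/2)-np.pi/4
X=np.array([np.cos(a),np.sin(a)]);Y=np.array([-X[1],X[0]])
F=ctr-80*X;print("yaw",a,"front",F)
b=cv2.resize(p[120:280,210:390],None,fx=3.6,fy=3.6,interpolation=cv2.INTER_CUBIC)[:,:,::-1]
cv2.imwrite("pics/crop0.png",b)
v,u=np.mgrid[185:275,225:330];uv=np.c_[u.ravel(),v.ravel()]
br=p[v,u].max(2).ravel()>110
for z in(50,58):
    w=ray(c,uv,z)[:,:2]-F;l=np.c_[w@X,w@Y]
    if z==50:
        for n,s in(("L",1),("R",-1)):
            for yy in(20,40,60):
                t=l[br&(abs(l[:,1]-s*yy)<6)&(l[:,0]<0)];print(n,yy,len(t) and t[:,0].min())
    else:
        t=l[br&(l[:,1]>70)&(l[:,0]<-5)&(l[:,0]>-200)&(l[:,1]<170)]
        for x0 in range(-180,0,20):
            tt=t[abs(t[:,0]-x0)<6]
            if len(tt):print("door",x0,tt[:,1].min(),tt[:,1].max())
E
python3 m.py
```

```text
[108  84 234] [109  86 233] [108  82 235]
store ((687.0867309570312, -116.00580596923828), (192.63243103027344, 174.8128662109375), 83.57787322998047) [[ 589.4555   -201.94098 ]
 [ 763.17145  -221.49426 ]
 [ 784.71796   -30.070633]
 [ 611.002     -10.517349]]
yaw -0.11208725711730949 front [ 607.58874716 -107.0575898 ]
L 20 -105.97028986651443
L 40 -107.48847865672785
L 60 -108.35727344919525
R 20 -86.90035299214016
R 40 -85.39806767863945
R 60 -83.6839492566209
door -180 96.64253979820144 107.0942429953864
door -160 92.44444495283636 121.28165215025264
door -140 89.83451452236122 105.2002453134023
door -120 88.64094207473187 104.02092890124254
door -100 70.18207474863976 103.07116285701727
door -80 71.30785461754769 100.4740629375209
door -60 70.54560797396583 99.520116552672
door -40 70.00810230225514 98.33322286190324
door -20 71.36625043429747 166.12916516399142
```

View pics/crop0.png

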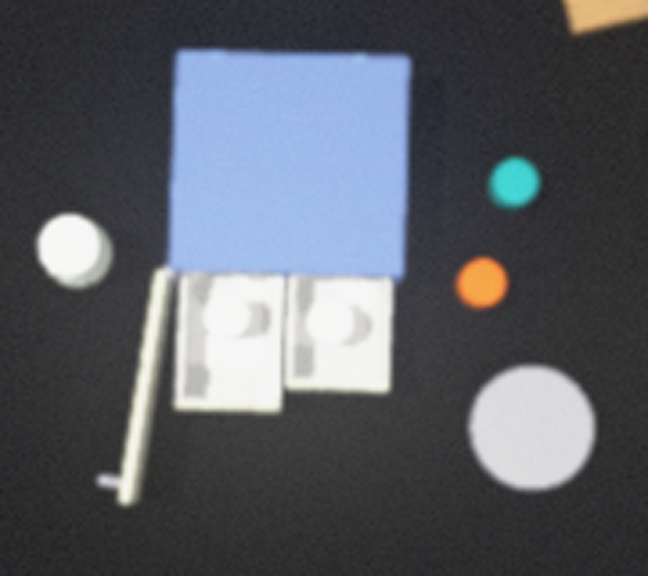

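The crop shows the store top with corners at crop px (176,50), (411,57), (404,278) and (169,272), so the mask picked up extra pixels. The left tray front is at row 411 and the right at row 390. The door runs from (162,268) to (127,503), with its pull at (107,481).

Run:
```python
from h import *
c=pickle.load(open("top.pkl","rb"))
def P(l,z): return ray(c,(np.float64(l)+.5)/3.6-.5+[210,120],z)[:,:2]
q=P([(176,50),(411,57),(404,278),(169,272)],60);print(q)
for i in range(4):print(np.linalg.norm(q[i]-q[(i+1)%4]))
X=(q[0]+q[1]-q[2]-q[3]);X/=np.linalg.norm(X);Y=np.array([-X[1],X[0]]);F=q.mean(0)-80*X
print("yaw",np.arctan2(X[1],X[0]),"F",F)
def L(w):return np.c_[(w-F)@X,(w-F)@Y].round(1)
print("traysfront",L(P([(175,411),(281,412),(286,390),(390,391)],50)))
d=L(P([(154,268),(118,503),(137,503),(172,268)],58));print("door",d)
print("pull",L(P([(100,480)],40)),P([(100,480)],40))
print("jar",L(P([(70,249)],55)),"petri",L(P([(532,428)],16)),"pots",L(P([(228,318),(328,320)],40)))
print("orange",L(P([(482,283)],30)))
z=c["z_map"];print(z[165,290],z[300,290],z[215,330])
```

```text
[[ 767.86619988  -31.3609909 ]
 [ 756.56002018 -200.86984451]
 [ 596.71401204 -190.0000593 ]
 [ 606.25405467  -22.49576118]]
169.8854942342785
160.21516329740513
167.77575003769556
161.85511353522256
yaw -0.061315219061065886 F [ 601.99890683 -106.27951944]
traysfront [[-99.9  76.7]
 [-98.1   0.7]
 [-82.3  -2.4]
 [-80.5 -76.7]]
door [[   1.9   95. ]
 [-166.5  114.2]
 [-166.   100.6]
 [   2.3   82. ]]
pull [[-151.5  130.1]] [[458.77672916  32.84651811]]
jar [[ 14.2 156.6]] petri [[-103.4 -183.9]] pots [[-31.1  41.5]
 [-30.3 -31.2]]
orange [[   1.1 -143.1]]
1014.70245 1050.7861 1059.7429
```

Request:
servo_tool([
  [1,[0,0,0],[0,0,-0.875]],
  [1,[0,0,0],[0,0,-0.875]],
  [1,[-0.022,-0.034,0],[0,0,0]],
  [1,[-0.022,-0.034,0],[0,0,0]],
  [1,[-0.022,-0.034,0],[0,0,0]],
  [1,[-0.022,-0.034,0],[0,0,0]],
  [1,[-0.022,-0.034,0],[0,0,0]],
  [1,[-0.022,-0.034,0],[0,0,0]],
  [1,[-0.022,-0.034,0],[0,0,0]],
  [1,[-0.022,-0.034,0],[0,0,0]],
], squeeze=20)

```text
time_s: 0.93
eef_pos: [286.6, 225.0, 231.2]
ee_rot: [0.0, 0.031, 1.0, 0.0]
force: [0.6, 0.6, 0.2]
grip_width: 0.001
grip_force: 0.0
```

Request:
servo_tool([
  [1,[-0.022,-0.034,0],[0,0,0]],
  [1,[-0.022,-0.034,0],[0,0,0]],
  [1,[-0.022,-0.034,0],[0,0,0]],
  [1,[-0.022,-0.034,0],[0,0,0]],
  [1,[-0.022,-0.034,0],[0,0,0]],
  [1,[-0.022,-0.034,0],[0,0,0]],
  [1,[-0.022,-0.034,0],[0,0,0]],
  [1,[0,0,0],[0,0,0]],
  [1,[0,0,0],[0,0,0]],
])

```text
time_s: 1.68
eef_pos: [425.4, -21.7, 230.7]
ee_rot: [-0.001, 0.033, 0.999, 0.0]
force: [-0.6, 0.1, -0.0]
grip_width: -0.0
grip_force: 0.0
```

```bash
cat > loc.py <<'E'
from rig import *
import numpy as np
s=sense();F=np.array([602,-106.3]);a=-.0613;X=np.array([np.cos(a),np.sin(a)]);Y=np.array([-X[1],X[0]])
w=s["eef_pos"][:2]-F
print(s["time_s"],"local",w@X,w@Y,s["eef_pos"][2],"rot",s["ee_rot"],"F",s["force"],s["grip_width"])
E
python3 loc.py
```

```text
1.6833 local -181.4433739164592 73.64581305367597 230.6868454686867 rot [-7.36160118e-04  3.28424067e-02  9.99460238e-01  2.57721130e-04] F [-0.60238508  0.13158327 -0.03803865] -0.00042403475171901635
```

Request:
servo_tool([
  [1,[-0.011,-0.034,0],[0,0,0]],
  [1,[-0.03,0,0.02],[0,0,0]],
  [1,[0,0,0.036],[0,0,0]],
  [1,[0,0,0.036],[0,0,0]],
  [1,[0,0,0.036],[0,0,0]],
  [1,[0,0,0.036],[0,0,0]],
  [1,[0,0,0.025],[0,0,0]],
  [1,[0,0,0.014],[0,0,0]],
  [1,[0,0,0],[0,0,0]],
  [1,[0,0,0],[0,0,0]],
])

```text
time_s: 2.52
eef_pos: [463.7, -55.9, 28.5]
ee_rot: [-0.0, 0.031, 1.0, 0.0]
force: [0.3, 0.7, 0.8]
grip_width: 0.0
grip_force: 0.0
```

```bash
python3 loc.py
python3 - <<'E'
from rig import *
import cv2
c=capture("side");cv2.imwrite("pics/side1.png",cv2.resize(c["pixels"][150:290,170:400],None,fx=3.2,fy=3.2)[:,:,::-1])
E
```

```text
2.5167 local -141.09958983457724 41.83884799655569 28.504284248652393 rot [-4.53465436e-04  3.06264175e-02  9.99530777e-01  2.06865645e-04] F [0.25875551 0.66722332 0.76432125] 0.00036998598877772206
```

View pics/side1.png

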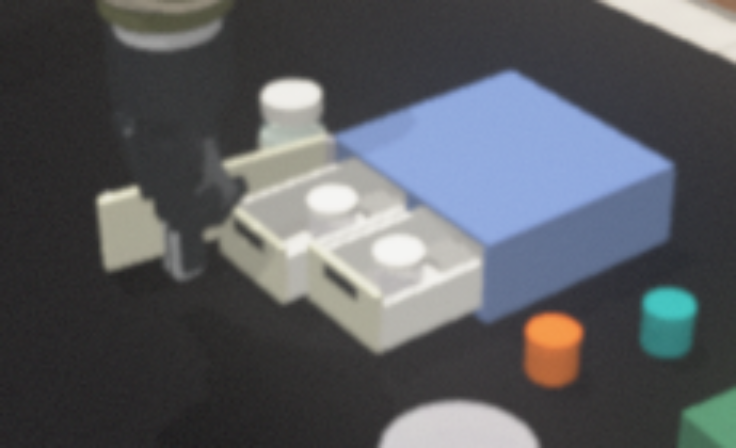

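The fingertips (crop px 185,270) stand in front of the left tray, clear of the door, and both fronts have a slot in their upper half. I'll push a little lower.

Request:
servo_tool([
  [1,[0,0,0.008],[0,0,0]],
  [1,[-0.01,0,0],[0,0,0]],
  [1,[-0.01,0,0],[0,0,0]],
  [1,[-0.003,0,0],[0,0,0]],
  [1,[-0.003,0,0],[0,0,0]],
  [1,[-0.003,0,0],[0,0,0]],
  [1,[-0.003,0,0],[0,0,0]],
  [1,[-0.004,0,0],[0,0,0]],
  [1,[-0.004,0,0],[0,0,0]],
  [1,[-0.004,0,0],[0,0,0]],
])

```text
time_s: 3.4
eef_pos: [508.0, -59.6, 20.3]
ee_rot: [-0.0, 0.031, 1.0, 0.0]
force: [-1.8, -0.3, 0.9]
grip_width: 0.002
grip_force: 0.9
```

Request:
servo_tool([
  [1,[-0.005,0,0],[0,0,0]],
  [1,[-0.006,0,0],[0,0,0]],
  [1,[-0.006,0,0],[0,0,0]],
  [1,[-0.006,0,0],[0,0,0]],
  [1,[-0.006,0,0],[0,0,0]],
  [1,[-0.006,0,0],[0,0,0]],
  [1,[-0.006,0,0],[0,0,0]],
  [1,[-0.006,0,0],[0,0,0]],
  [1,[-0.005,0,0],[0,0,0]],
  [1,[-0.004,0,0],[0,0,0]],
])

```text
time_s: 4.23
eef_pos: [564.4, -63.1, 20.2]
ee_rot: [-0.0, 0.031, 1.0, 0.0]
force: [-2.6, 0.4, 1.2]
grip_width: -0.0
grip_force: 0.9
```

```bash
python3 loc.py
```

```text
4.2333 local -40.17088914710463 40.77744328476264 20.198901620684847 rot [-3.85843865e-06  3.12166379e-02  9.99512642e-01  2.84751219e-05] F [-2.57864423  0.43654694  1.24586395] -6.768362067101255e-05
```

Pushing cleanly at about 2.5 N.

Request:
servo_tool([
  [1,[-0.004,0,0],[0,0,0]],
  [1,[-0.005,0,0],[0,0,0]],
  [1,[-0.005,0,0],[0,0,0]],
  [1,[-0.004,0,0],[0,0,0]],
  [1,[-0.003,0,0],[0,0,0]],
  [1,[-0.002,0,0],[0,0,0]],
  [1,[0,0,0],[0,0,0]],
])

```text
time_s: 4.82
eef_pos: [587.3, -64.8, 20.3]
ee_rot: [0.0, 0.031, 1.0, -0.0]
force: [-0.1, -1.0, -0.3]
grip_width: 0.002
grip_force: 0.0
```

Request:
servo_tool([
  [1,[-0.002,0,0],[0,0,0]],
  [1,[-0.002,0,0],[0,0,0]],
  [1,[0,0,0],[0,0,0]],
])

```text
time_s: 5.07
eef_pos: [591.1, -65.0, 20.3]
ee_rot: [0.0, 0.031, 1.0, -0.0]
force: [0.6, 0.3, -0.7]
grip_width: 0.001
grip_force: 0.0
```

```bash
python3 loc.py
```

```text
5.0667 local -13.36426980777963 40.55801591545655 20.348720489726325 rot [ 2.55283386e-04  3.12834517e-02  9.99510514e-01 -1.11479527e-04] F [ 0.64248585  0.27792582 -0.65218134] 0.001465973298443095
```

Request:
servo_tool([
  [1,[-0.001,0,0],[0,0,0]],
  [1,[-0.001,0,0],[0,0,0]],
  [1,[-0.001,0,0],[0,0,0]],
])

```text
time_s: 5.32
eef_pos: [593.8, -65.1, 20.4]
ee_rot: [-0.0, 0.031, 1.0, -0.0]
force: [-1.1, -0.9, 0.9]
grip_width: -0.001
grip_force: 0.8
```

Request:
servo_tool([
  [1,[-0.001,0,0],[0,0,0]],
  [1,[-0.001,0,0],[0,0,0]],
])

```text
time_s: 5.48
eef_pos: [594.3, -64.9, 20.0]
ee_rot: [-0.002, 0.031, 1.0, 0.0]
force: [-15.0, -0.3, 5.0]
grip_width: -0.0
grip_force: 0.7
```

Request:
servo_tool([
  [1,[-0.001,0,0],[0,0,0]],
])

```text
time_s: 5.57
eef_pos: [594.2, -64.8, 19.7]
ee_rot: [-0.004, 0.031, 1.0, 0.001]
force: [-19.8, -0.3, 9.4]
grip_width: -0.0
grip_force: 0.6
```

The left tray hit its stop with force up to 20 N, so it is home. Next I retreat and move in front of the right tray.

Request:
servo_tool([
  [1,[0.02,0,0],[0,0,0]],
  [1,[0.035,0,0],[0,0,0]],
  [1,[0.04,0,0],[0,0,0]],
  [1,[0.02,0,0],[0,0,0]],
  [1,[0,-0.03,0],[0,0,0]],
  [1,[0,-0.035,0],[0,0,0]],
  [1,[0,-0.015,0],[0,0,0]],
  [1,[0,0,0],[0,0,0]],
])

```text
time_s: 6.23
eef_pos: [477.5, -140.8, 20.7]
ee_rot: [0.001, 0.033, 0.999, -0.001]
force: [-0.5, 0.5, 0.2]
grip_width: -0.003
grip_force: 0.0
```

Request:
servo_tool([
  [1,[-0.01,0,0],[0,0,0]],
  [1,[-0.01,0,0],[0,0,0]],
  [1,[-0.006,0,0],[0,0,0]],
  [1,[-0.003,0,0],[0,0,0]],
  [1,[-0.003,0,0],[0,0,0]],
  [1,[-0.003,0,0],[0,0,0]],
  [1,[-0.003,0,0],[0,0,0]],
  [1,[-0.004,0,0],[0,0,0]],
  [1,[-0.004,0,0],[0,0,0]],
  [1,[-0.005,0,0],[0,0,0]],
])

```text
time_s: 7.07
eef_pos: [528.0, -140.9, 20.2]
ee_rot: [-0.0, 0.031, 1.0, 0.0]
force: [-2.5, 0.9, 0.3]
grip_width: -0.0
grip_force: 1.0
```

```bash
python3 loc.py
```

```text
7.0667 local -71.76289359923477 -39.09699881372058 20.169410696967198 rot [-3.52552587e-04  3.13002038e-02  9.99509953e-01  1.63121442e-04] F [-2.53596332  0.92746734  0.28807977] -1.2920846306727585e-05
```

Request:
servo_tool([
  [1,[-0.006,0,0],[0,0,0]],
  [1,[-0.006,0,0],[0,0,0]],
  [1,[-0.006,0,0],[0,0,0]],
  [1,[-0.006,0,0],[0,0,0]],
  [1,[-0.006,0,0],[0,0,0]],
  [1,[-0.006,0,0],[0,0,0]],
  [1,[-0.005,0,0],[0,0,0]],
  [1,[-0.004,0,0],[0,0,0]],
  [1,[-0.003,0,0],[0,0,0]],
  [1,[-0.003,0,0],[0,0,0]],
])

```text
time_s: 7.9
eef_pos: [579.1, -144.3, 20.3]
ee_rot: [0.0, 0.031, 1.0, -0.0]
force: [-1.5, 0.9, -0.2]
grip_width: -0.002
grip_force: 0.9
```

Request:
servo_tool([
  [1,[-0.002,0,0],[0,0,0]],
  [1,[-0.001,0,0],[0,0,0]],
  [1,[-0.001,0,0],[0,0,0]],
  [1,[-0.001,0,0],[0,0,0]],
])

```text
time_s: 8.23
eef_pos: [583.8, -144.6, 20.3]
ee_rot: [-0.0, 0.031, 1.0, -0.0]
force: [-1.4, 0.1, -1.3]
grip_width: -0.001
grip_force: 0.8
```

```bash
python3 loc.py
```

```text
8.2333 local -15.815523479679609 -39.36834230104074 20.330534570333494 rot [-1.62779270e-05  3.13041145e-02  9.99509905e-01 -3.38412927e-05] F [-1.43451871  0.06635293 -1.34461267] -0.0010867205382743162
```

Request:
servo_tool([
  [1,[-0.002,0,0],[0,0,0]],
  [1,[-0.001,0,0],[0,0,0]],
  [1,[-0.001,0,0],[0,0,0]],
  [1,[-0.001,0,0],[0,0,0]],
])

```text
time_s: 8.57
eef_pos: [588.9, -145.0, 20.3]
ee_rot: [0.0, 0.031, 1.0, -0.0]
force: [-0.6, -0.2, -0.5]
grip_width: -0.0
grip_force: 0.8
```

Request:
servo_tool([
  [1,[-0.001,0,0],[0,0,0]],
  [1,[-0.001,0,0],[0,0,0]],
])

```text
time_s: 8.73
eef_pos: [589.4, -144.9, 20.2]
ee_rot: [-0.002, 0.031, 1.0, 0.0]
force: [-15.7, -0.2, 7.2]
grip_width: 0.006
grip_force: 0.8
```

Request:
servo_tool([
  [1,[-0.001,0,0],[0,0,0]],
])

```text
time_s: 8.82
eef_pos: [589.4, -144.8, 20.0]
ee_rot: [-0.003, 0.031, 1.0, 0.001]
force: [-20.5, 0.3, 6.7]
grip_width: -0.002
grip_force: 0.7
```

Both trays are home, and the two stop points give a yaw of -0.061, matching the measurement. Now I go over to the door's outer side and work out the arc.

Request:
servo_tool([
  [1,[0.02,0,0],[0,0,0]],
  [1,[0.035,0,-0.01],[0,0,0]],
  [1,[0.03,0,-0.025],[0,0,0]],
  [1,[0,0,-0.04],[0,0,0]],
  [1,[0,0.01,-0.03],[0,0,0]],
  [1,[0,0.04,0],[0,0,0]],
  [1,[0,0.04,0],[0,0,0]],
  [1,[0,0.04,0],[0,0,0]],
  [1,[0,0.04,0],[0,0,0]],
  [1,[0,0.02,0],[0,0,0]],
])

```text
time_s: 9.65
eef_pos: [519.0, 53.5, 125.9]
ee_rot: [0.001, 0.03, 1.0, 0.0]
force: [0.1, 0.2, 0.6]
grip_width: -0.0
grip_force: 0.0
```

```bash
python3 loc.py
python3 - <<'E'
from rig import *
import cv2,pickle,numpy as np
c=capture("side");pickle.dump(c,open("side2.pkl","wb"));cv2.imwrite("pics/side2.png",cv2.resize(c["pixels"][150:290,170:400],None,fx=3.2,fy=3.2)[:,:,::-1])
p=None
for t in np.linspace(1.684,0,17):
    d=10*abs(np.cos(t))+14*np.sin(t)
    q=np.array([0,84])+105*np.array([-np.sin(t),-np.cos(t)])+(9+d)*np.array([-np.cos(t),np.sin(t)])
    print(round(t,2),q.round(1),None if p is None else (q-p).round(1));p=q
E
```

```text
9.65 local -92.65716119897802 154.4500639958817 125.88270053556738 rot [9.03786338e-04 3.01230489e-02 9.99545738e-01 3.20808272e-04] F [0.12599115 0.20996251 0.60856672] -0.00021516102062283076
1.68 [-101.6  119.7] None
1.58 [-104.8  107.9] [ -3.2 -11.8]
1.47 [-106.8   97.6] [ -2.  -10.3]
1.37 [-107.8   87.1] [ -1.  -10.5]
1.26 [-107.8   76.4] [  0.1 -10.7]
1.16 [-106.5   65.5] [  1.2 -10.9]
1.05 [-104.1   54.7] [  2.4 -10.8]
0.95 [-100.5   44. ] [  3.6 -10.7]
0.84 [-95.7  33.5] [  4.8 -10.4]
0.74 [-89.7  23.6] [  6. -10.]
0.63 [-82.4  14.2] [ 7.2 -9.4]
0.53 [-74.1   5.6] [ 8.4 -8.6]
0.42 [-64.7  -2.1] [ 9.4 -7.7]
0.32 [-54.3  -8.7] [10.3 -6.6]
0.21 [-43.2 -14.1] [11.2 -5.4]
0.11 [-31.3 -18.3] [11.8 -4.1]
0.0 [-19. -21.] [12.3 -2.7]
```

View pics/side2.png

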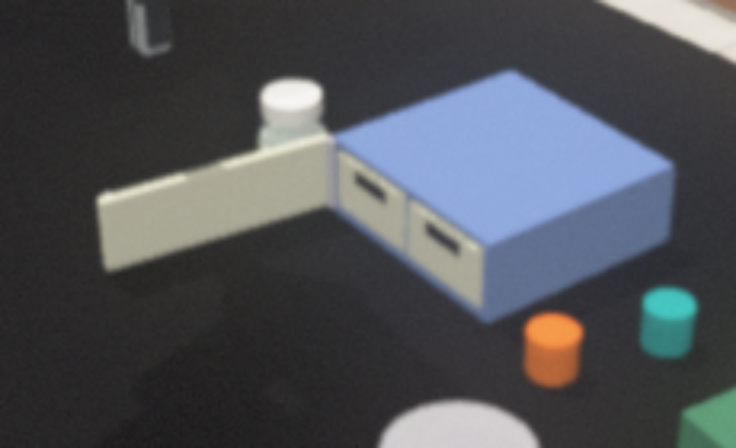

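Both tray fronts are flush (crop px 372,195 and 447,250), and the fingers are clear to the left of the door. Now I go down and push the door round.

Request:
servo_tool([
  [1,[0.006,0,0.03],[0,0,0]],
  [1,[0,0,0.034],[0,0,0]],
  [1,[0,0,0.025],[0,0,0]],
  [1,[0,0,0.009],[0,0,0]],
  [1,[0.002,-0.015,0],[0,0,0]],
  [1,[0,-0.01,0],[0,0,0]],
  [1,[0,-0.005,0],[0,0,0]],
  [1,[0,-0.005,0],[0,0,0]],
  [1,[0.001,-0.005,0],[0,0,0]],
  [1,[0.001,-0.005,0],[0,0,0]],
])

```text
time_s: 10.53
eef_pos: [506.4, 5.2, 27.9]
ee_rot: [0.001, 0.031, 1.0, -0.0]
force: [0.5, 0.4, 0.5]
grip_width: 0.001
grip_force: 0.3
```

```bash
python3 loc.py
```

```text
10.5333 local -102.27599564864877 105.4327754834228 27.865429909862453 rot [ 6.69466488e-04  3.12719355e-02  9.99510687e-01 -7.35031708e-05] F [0.47705638 0.41603915 0.52844846] 0.0007520518611570571
```

Request:
servo_tool([
  [1,[0.002,-0.008,0],[0,0,0]],
  [1,[0.001,-0.008,0],[0,0,0]],
  [1,[0.001,-0.008,0],[0,0,0]],
  [1,[0,-0.008,0],[0,0,0]],
  [1,[-0.001,-0.008,0],[0,0,0]],
  [1,[-0.001,-0.008,0],[0,0,0]],
  [1,[-0.002,-0.008,0],[0,0,0]],
  [1,[-0.003,-0.008,0],[0,0,0]],
  [1,[-0.003,-0.007,0],[0,0,0]],
  [1,[-0.004,-0.007,0],[0,0,0]],
])

```text
time_s: 11.37
eef_pos: [511.4, -73.7, 27.2]
ee_rot: [-0.0, 0.031, 1.0, 0.0]
force: [-0.8, 0.5, -0.3]
grip_width: -0.0
grip_force: 0.3
```

```bash
python3 loc.py
```

```text
11.3667 local -92.47396506061496 27.031182820579122 27.24341137460651 rot [-9.18582793e-05  3.13097569e-02  9.99509725e-01  2.33121617e-05] F [-0.80967724  0.50472896 -0.27393242] -6.0855630772563805e-05
```

Right on the arc, so I continue towards (-19,-21).

Request:
servo_tool([
  [1,[-0.006,-0.008,0],[0,0,0]],
  [1,[-0.006,-0.007,0],[0,0,0]],
  [1,[-0.007,-0.007,0],[0,0,0]],
  [1,[-0.007,-0.006,0],[0,0,0]],
  [1,[-0.008,-0.005,0],[0,0,0]],
  [1,[-0.008,-0.004,0],[0,0,0]],
  [1,[-0.008,-0.003,0],[0,0,0]],
  [1,[-0.007,-0.002,0],[0,0,0]],
  [1,[-0.005,-0.001,0],[0,0,0]],
  [1,[-0.004,0,0],[0,0,0]],
])

```text
time_s: 12.2
eef_pos: [574.9, -120.2, 27.2]
ee_rot: [-0.0, 0.031, 1.0, -0.0]
force: [-0.3, -1.1, 0.4]
grip_width: -0.003
grip_force: 0.3
```

```bash
python3 loc.py
```

```text
12.2 local -26.233189023639756 -15.579671938702365 27.181468512541368 rot [-1.35032906e-05  3.12772610e-02  9.99510743e-01 -8.18998374e-05] F [-0.25980459 -1.11633057  0.36103798] -0.0032515739855848804
```

Request:
servo_tool([
  [1,[-0.002,0,0],[0,0,0]],
  [1,[-0.002,0,0],[0,0,0]],
  [1,[-0.001,0,0],[0,0,0]],
  [1,[-0.001,0,0],[0,0,0]],
])

```text
time_s: 12.53
eef_pos: [580.3, -120.2, 27.3]
ee_rot: [-0.0, 0.031, 1.0, 0.0]
force: [0.2, 0.3, 0.7]
grip_width: -0.001
grip_force: 0.2
```

Request:
servo_tool([
  [1,[-0.001,0,0],[0,0,0]],
  [1,[-0.001,0,0],[0,0,0]],
])

```text
time_s: 12.7
eef_pos: [581.9, -120.3, 27.3]
ee_rot: [-0.001, 0.031, 1.0, 0.0]
force: [-8.7, 0.1, 4.6]
grip_width: 0.003
grip_force: 3.9
```

Request:
servo_tool([
  [1,[-0.001,0,0],[0,0,0]],
])

```text
time_s: 12.78
eef_pos: [581.9, -120.3, 27.2]
ee_rot: [-0.002, 0.031, 1.0, 0.0]
force: [-13.8, -0.6, 9.5]
grip_width: 0.001
grip_force: 6.9
```

The door stopped at TCP local x of -19, which is the shut position. Now I move clear and check.

Request:
servo_tool([
  [1,[0.01,0,0],[0,0,0]],
  [1,[0.03,0,0],[0,0,0]],
  [1,[0.04,0,0],[0,0,0]],
  [1,[0.02,0,-0.03],[0,0,0]],
  [1,[0.02,0,-0.035],[0,0,0]],
  [1,[0,0,-0.04],[0,0,0]],
  [1,[0,0,-0.04],[0,0,0]],
  [1,[0,0,-0.03],[0,0,0]],
  [1,[0,0,0],[0,0,0]],
  [1,[0,0,0],[0,0,0]],
])

```text
time_s: 13.62
eef_pos: [464.1, -113.2, 203.6]
ee_rot: [0.002, 0.031, 1.0, -0.001]
force: [-0.4, -0.0, -0.8]
grip_width: 0.004
grip_force: 0.0
```

Run:
```python
from rig import *
import cv2
c=capture("side");cv2.imwrite("pics/side3.png",cv2.resize(c["pixels"][150:330,170:400],None,fx=3.2,fy=3.2)[:,:,::-1]);print(sense()["time_s"])
```

```text
13.6667
```

View pics/side3.png

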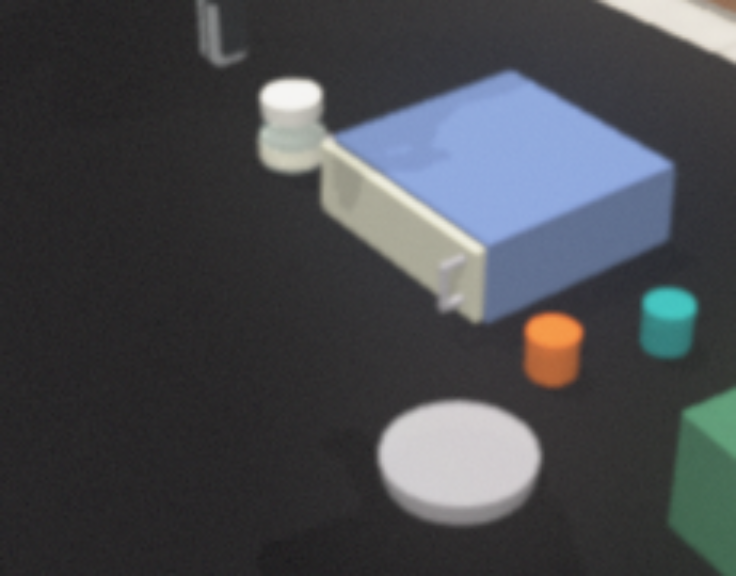

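The door is shut flush against the store front (crop px 325,140 to 485,250), the bystanders have not moved, and the arm is clear.

```bash
python3 -c "
from rig import *
print(finish_job())"
```

```text
the job is handed in; nothing more can be done
None
```

I pushed both trays home, swung the door shut over them, moved the arm clear and handed the job in at about 14 s; the other things on the bench look undisturbed, but I couldn't see the pots once the trays were in.

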